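# Slide the chopping board out over the scrap caddy and hold it there

### The job

I am about to scrape the squeezed lemon halves into the green caddy that hangs on the rail along the worktop's edge. Without picking anything up, push the wooden chopping board, with the halves left lying on it, straight out over that edge in line with the caddy, square to the edge, until its far end reaches about a third of the way across the caddy's mouth. Then press your fingertips down on top of the board's near half, where the worktop supports it, and finish while still holding it down firmly; leave everything else where it stands.

Things in the scene. Friction and masses are not known exactly. Their poses are not given: they have to be found in the camera images.
- board: wooden chopping board lying flat on the worktop, 230 (x) x 150 (y) x 12 mm, about 0.5 kg, slides with a few newtons; a hand slot (20 x 70 mm, centre at x = -90 mm) pierces its near end, a dark groove runs round its top. Origin: centre of its underside; x along its length to the far end, within about 20 degrees of straight at the edge at the start; z up
- board_front (a point): middle of the board's far end, at its underside (115 mm from the board's origin along its x)
- caddy: green open-topped scrap caddy, 200 mm wide along the edge, 118 mm deep, 170 mm tall, fixed, hanging outside the worktop, somewhere else along the edge each time. Origin: on the worktop's straight top edge (z = 0) level with the caddy's middle, not in the caddy itself; x points straight out from the worktop, square to its edge; y along the edge
- rail: steel towel rail, 360 mm long, fixed along the worktop's edge, on which the caddy hangs; origin and axes as for the caddy, at the rail's middle. The caddy's mouth is 110 mm deep, from 41 to 151 mm past the edge (a third of the way across is about 78 mm past the edge), and 192 mm wide; its rim lies 30 mm below the worktop's top, rail and hooks 10 mm below, so the board passes freely over them
- lemon_half_1: squeezed lemon half, a yellow dome 55 mm across and 38 mm tall, 45 g, loose, cut face down on the far part of the board; origin: centre of its cut face
- lemon_half_2: the other squeezed lemon half, the same size; at the start both lie on the board at board x = 15 to 75 mm, one on each side, so the near half of the board's top is free
- mug: bystander: cream mug with a leaf pattern, 80 mm across, 102 mm tall; origin: centre of its underside
- honey_jar: bystander: honey jar with a red lid, 65 mm across, 100 mm tall; origin: centre of its underside
- kitchen_timer: bystander: round red and white wind-up kitchen timer, 62 mm across, 55 mm tall; origin: centre of its underside
- lemon: bystander: whole yellow lemon, 78 x 55 x 56 mm; origin: centre of its underside
- garlic: bystander: garlic bulb, 60 mm across, 58 mm tall; origin: centre of its underside
- glass: bystander: clear drinking glass, 83 mm across, 93 mm tall; origin: centre of its underside
Things that resemble listed ones, but are neither listed nor needed, are in the scene too. Leave any black look-alike of the lemon_half_1 alone.

How it is judged (in metres and radians):
At the end, for the whole second after the job is handed in: Board flat and still, far end 56 to 98 mm past the edge, centred on the caddy within 25 mm, square within 8 degrees, both lemon halves on it; fingers press on its top with over 3 N, TCP over the board short of 30 mm beyond its middle, held through the last second (x of board_front in the frame of caddy between 0.056 and 0.098 m and y of board_front in the frame of caddy between -0.025 and 0.025 m and angle between the x axis of board and the x axis of caddy, either way round below 0.14 rad and height (world z) of board between -0.005 and 0.005 m and angle between board's own z axis and vertical below 0.05 rad and x of lemon_half_1 in the frame of board between -0.115 and 0.115 m and y of lemon_half_1 in the frame of board between -0.075 and 0.075 m and z of lemon_half_1 in the frame of board between 0.006 and 0.02 m and x of lemon_half_2 in the frame of board between -0.115 and 0.115 m and y of lemon_half_2 in the frame of board between -0.075 and 0.075 m and z of lemon_half_2 in the frame of board between 0.006 and 0.02 m and x of the grasp point in the frame of board between -0.115 and 0.03 m and y of the grasp point in the frame of board between -0.075 and 0.075 m and contact force between the fingers and board above 3 N and linear speed of each of board, lemon_half_1, lemon_half_2 below 0.02 m/s); the arm keeps its last pose, push and grip.
It fails at once if the board is lifted or tipped (height (world z) of board above 0.012 m or height (world z) of board below -0.012 m or angle between board's own z axis and vertical above 0.12 rad).
It fails at once if a lemon half is lifted, tipped over or falls off the board (height (world z) of any of lemon_half_1, lemon_half_2 above 0.035 m or height (world z) of any of lemon_half_1, lemon_half_2 below 0.002 m or angle between any of lemon_half_1, lemon_half_2's own z axis and vertical above 0.5 rad).
It fails at once if a bystander is shifted by more than 25 mm (distance of any of mug, honey_jar, kitchen_timer, lemon, garlic, glass from where it was at the start of the episode above 0.025 m).
It also fails if it takes over 69 s, if anything falls off the work surface, if the arm or the gripper's body presses on something with over 40 N, if the wrist force passes 120 N, or if a joint passes its speed limit or range.

### The arm

A 7-joint arm with a two-finger parallel gripper is mounted at the origin on the work surface; the furniture and walls round the work are solid. World frame = base frame: x ahead of the robot, y to its left, z up, the work surface at z = 0. Lengths are in mm, angles in rad, forces in N, time in s.
With the tool pointing down it reaches from about 425 to 875 mm from the base axis. Payload 9.9 kg.
Tool frame: the origin (TCP) lies between the finger pads, 19 mm behind the fingertips; this is the grasp point; z points along the fingers, y is the line along which they close (so a half turn about z gives the same grasp; the last joint's range is limited). The gripper opens to 85 mm and grips with 20 to 120 N. Pads are 22 mm wide; open, the fingers measure 114 mm over their backs; the gripper's body (76 mm by 85 mm) begins 54 mm behind the grasp point. The pads swing forward as they close: fully open they stand 13 mm farther back than shut.
Start: joints at [-1.36, 0.576, 0.025, 1.437, -0.015, 1.129, -0.057], TCP at [196.113, 645.886, 249.989] pointing down, gripper open.
Joint ranges: [-2.76, 2.76], [-0.34, 2.15], [-1.52, 1.57], [0.19, 2.46], [-1.09, 4.23], [0.17, 1.99], [-2.82, 2.82]. Speed limits (rad/s): [2.22, 2.22, 3.01, 3.01, 3.14, 3.14, 3.14].

### API

Orientations are given as a unit quaternion [x, y, z, w].
In Python, from bench import robot gives the robot as it stands.
- The arm moves only by the tool arm_command, never from a script. Its argument "plan" is a list of rows, each a list of 5 numbers: the finger opening in cm, from 0 to 8.54, then the shift along the tool's x, y, z in cm, then the turn about the tool's z in rad. A call has 1 to 12 rows; each row is the pose to reach, as a shift and turn from the pose commanded when the call began, along the tool's axes at that moment; what a row does not reach only later rows make up. A row lasts 1/12 s, in which the tool goes at most 41.7 mm and 7.16 degrees, less where a joint would pass 70% of its speed; a pose out of reach is approached as far as the arm can. A call with a gripper value outside its range is refused whole. The fingers move at their own pace and stop on an object; "grip_force" is the grip in N (left out, the last holds). Time passes only in rows, so rows that repeat a pose let the fingers close. It gives the time, the measured TCP pose, the force, the opening and the grip force at its end, in the units of the state.
- robot.observe(): the state, without advancing time (a new reading comes with each control period).
- robot.read_camera(name): name is "side" or "top"; returns a dict with "image" (420x560x3 uint8, blue, green, red), "fx", "fy", "cx", "cy" (pixels), "extrinsics" (4x4, takes a point from camera to world coordinates). Camera axes: x right, y up, looking along -z (the intrinsics and any distortion apply to the point x, -y, -z); pixel columns grow to the right and rows downward; lengths in mm; the calibration is good to about 2 mm. A picture is of the moment at which its call begins. There is no depth.
- robot.finish_job(): hands the job in; it is judged then, once.
The state is a dict: "t": time; "joint_pos": joint angles; "joint_velocities": joint speeds; "joint_efforts": joint torques, N m; "eef_pos": TCP position; "tool_rot": TCP orientation; "wrist_force": force on the tool from outside, world axes, zero at the start; "ft_torque": the same for the moment, N m; "finger_gap": finger opening in mm; "grip_force": force on a finger pad.
Only numpy, scipy, OpenCV 4.12 (cv2) and the standard library are available. Lean on these libraries where they do the work, as an engineer would, in place of code of your own. Each camera call takes 0.05 s, during which the arm holds its last target. There are 200 camera calls.

## Working session

There is one attempt and no reset: what is moved stays moved. The work goes in short steps, Python scripts to look and compute and a tool call to move; the robot and the scene stay as the last step left them, time stands still between calls to the robot, and variables do not carry over. Pictures are saved under pics/ and viewed, at most 10 in all, crops included, and the job is handed in when it is done.

Besides the shell and the picture viewer there is one more tool, called as a command line: name --pt "numbers of a row" for each row, then --argument value for the rest. arm_command: Moves the arm, as the interface text tells. Its arguments: {"type":"object","properties":{"plan":{"type":"array"},"grip_force":{"type":"number"}},"required":["plan"]}

```bash
mkdir -p pics; ls; python3 - <<'E'
from bench import robot
import cv2, numpy as np
for n in("top","side"):
    c=robot.read_camera(n); cv2.imwrite(f"pics/{n}0.png",c["image"]); np.savez(f"{n}0.npz",**{k:np.array(v) for k,v in c.items()})
    print(n,[round(float(c[k]),1) for k in("fx","fy","cx","cy")],np.round(c["extrinsics"],3).tolist(),[k for k in c])
s=robot.observe(); print({k:np.round(v,3).tolist() for k,v in s.items()})
E
```

```text
pics
top [452.1, 452.1, 282.1, 211.8] [[-0.023, 0.996, -0.087, 450.841], [-1.0, -0.022, 0.016, 298.064], [0.014, 0.088, 0.996, 1160.116], [0.0, 0.0, 0.0, 1.0]] ['image', 'fx', 'fy', 'cx', 'cy', 'extrinsics']
side [546.6, 546.6, 275.9, 207.9] [[-0.981, 0.1, -0.166, 279.722], [-0.193, -0.562, 0.805, 1568.342], [-0.013, 0.821, 0.57, 951.285], [0.0, 0.0, 0.0, 1.0]] ['image', 'fx', 'fy', 'cx', 'cy', 'extrinsics']
{'t': 0.1, 'joint_pos': [-1.36, 0.576, 0.025, 1.438, -0.015, 1.129, -0.056], 'joint_velocities': [-0.0, -0.001, -0.0, -0.003, -0.0, 0.001, 0.0], 'joint_efforts': [0.005, -76.731, 2.257, -28.661, 0.016, 0.009, -0.0], 'eef_pos': [196.004, 645.534, 249.236], 'tool_rot': [0.147, 0.989, -0.001, -0.0], 'wrist_force': [-0.247, 0.81, 0.382], 'ft_torque': [0.006, 0.009, 0.063], 'grip_force': 0.0, 'finger_gap': 85.589}
```

View pics/top0.png

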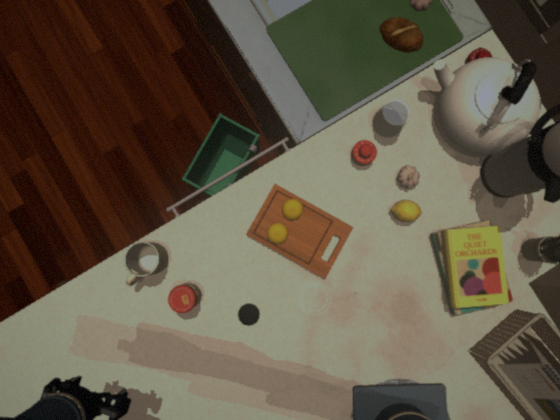

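View pics/side0.png

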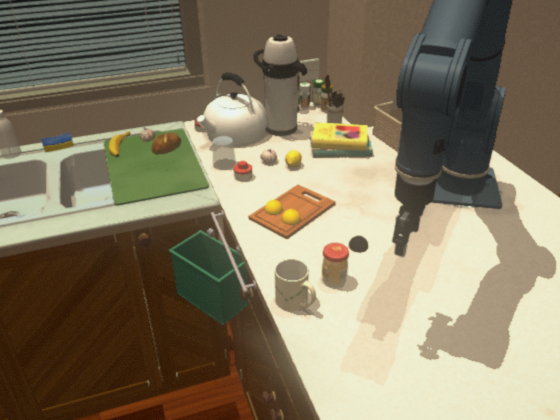

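The top view shows the board centred at about (300,231), with its slot end at (330,248) and far end to the upper left. The green caddy is at about (222,155), and the worktop edge runs from (0,322) to (290,140). The yellow halves are at (291,209) and (277,233) on the board. The black look-alike at (249,314) and the whole lemon at (405,211) aren't the ones meant: only the two yellow domes lie on the board. The mug (143,258), jar (183,298) and timer (364,152) all stand clear.

```bash
cat > h.py <<'E'
import cv2, numpy as np
from bench import robot
class Cam:
    def __init__(s,c):
        s.im=np.array(c["image"]); s.E=np.array(c["extrinsics"],float)
        s.f=[float(c[k]) for k in("fx","fy","cx","cy")]
    def ray(s,uv):
        uv=np.atleast_2d(uv).astype(float); fx,fy,cx,cy=s.f
        d=np.c_[(uv[:,0]-cx)/fx,-(uv[:,1]-cy)/fy,-np.ones(len(uv))]
        return s.E[:3,3],d@s.E[:3,:3].T
    def at(s,uv,z):
        o,d=s.ray(uv); return (o+d*((z-o[2])/d[:,2])[:,None])[:,:2]
def tri(a,ua,b,ub):
    o1,d1=a.ray(ua);o2,d2=b.ray(ub);d1=d1[0]/np.linalg.norm(d1[0]);d2=d2[0]/np.linalg.norm(d2[0])
    t=np.linalg.lstsq(np.c_[d1,-d2],o2-o1,rcond=None)[0]
    p,q=o1+t[0]*d1,o2+t[1]*d2; return (p+q)/2,np.linalg.norm(p-q)
def big(m):
    n,l,st,_=cv2.connectedComponentsWithStats(m.astype(np.uint8)); return l==1+st[1:,4].argmax()
def quad(m):
    c=max(cv2.findContours(m.astype(np.uint8),cv2.RETR_EXTERNAL,cv2.CHAIN_APPROX_NONE)[0],key=cv2.contourArea)
    h=cv2.convexHull(c)
    for e in np.linspace(2,25,60):
        p=cv2.approxPolyDP(h,e,True)
        if len(p)==4: break
    p=p[:,0].astype(float); c=c[:,0].astype(float); L=[]
    for i in range(4):                       # refit each side to contour points
        a,b=p[i],p[(i+1)%4]; u=(b-a)/np.linalg.norm(b-a); n=np.array([-u[1],u[0]])
        s=(c-a)@u; k=(abs((c-a)@n)<3)&(s>.12*np.linalg.norm(b-a))&(s<.88*np.linalg.norm(b-a))
        vx,vy,x,y=cv2.fitLine(c[k].astype(np.float32),cv2.DIST_HUBER,0,.01,.01).ravel(); L.append((np.array([x,y]),np.array([vx,vy])))
    return np.array([L[i-1][0]+L[i-1][1]*np.linalg.solve(np.c_[L[i-1][1],-L[i][1]],L[i][0]-L[i-1][0])[0] for i in range(4)])
def board_mask(im,roi):
    hsv=cv2.cvtColor(im,cv2.COLOR_BGR2HSV); m=cv2.inRange(hsv,(3,100,70),(32,255,255)); r=np.zeros_like(m);x0,y0,x1,y1=roi;r[y0:y1,x0:x1]=1
    return big(cv2.morphologyEx(m*r,cv2.MORPH_CLOSE,np.ones((7,7)))>0)
E
python3 - <<'E'
from h import *
T=Cam(np.load("top0.npz"));S=Cam(np.load("side0.npz"))
qt=quad(board_mask(T.im,(235,175,365,285)));qs=quad(board_mask(S.im,(240,180,345,240)))
print("top px",qt.round(1).tolist(),"side px",qs.round(1).tolist())
# match corners: project top corners at z=12 to nearest side ones
wt=T.at(qt,12);ws=S.at(qs,12)
for a,w in zip(qt,wt):
    j=np.linalg.norm(ws-w,axis=1).argmin();print(w.round(1),ws[j].round(1),"tri",[np.round(x,1) for x in tri(T,a,S,qs[j])])
print("sides",np.linalg.norm(wt-np.roll(wt,1,0),axis=1).round(1),np.linalg.norm(ws-np.roll(ws,1,0),axis=1).round(1),wt.mean(0))
g=cv2.cvtColor(T.im,cv2.COLOR_BGR2HSV)
m=cv2.inRange(g,(50,80,20),(100,255,255));r=np.zeros_like(m);r[105:215,170:265]=1
q=quad(big(cv2.morphologyEx(m*r,cv2.MORPH_CLOSE,np.ones((9,9)))>0));w=T.at(q,-30);print("caddy px",q.round(1).tolist(),w.round(1).tolist(),np.linalg.norm(w-np.roll(w,1,0),axis=1).round(1))
# worktop edge
gray=cv2.GaussianBlur(cv2.cvtColor(T.im,cv2.COLOR_BGR2GRAY),(3,3),0);P=[]
for x in list(range(5,120,3))+list(range(180,290,2)):
    y0=322-x*182/290; col=gray[int(y0)-14:int(y0)+18,x].astype(int); k=np.where(col<110)[0]
    k=k.max()+int(y0)-14 if len(k) else None
    if k: P.append((x,k+.5))
P=np.array(P); w=T.at(P,0).astype(np.float32)
l=cv2.fitLine(w,cv2.DIST_HUBER,0,.1,.01).ravel();n=np.array([-l[1],l[0]]);res=(w-l[2:])@n
print("edge",l,"res",res.round(0).tolist())
big4=cv2.resize(T.im[95:290,160:370],None,fx=2.8,fy=2.8,interpolation=cv2.INTER_CUBIC)
for p in qt: cv2.circle(big4,tuple(((p-[160,95])*2.8).astype(int).tolist()),4,(255,0,0),1)
for p in q: cv2.circle(big4,tuple(((p-[160,95])*2.8).astype(int).tolist()),4,(0,255,255),1)
for p in P: cv2.circle(big4,tuple(((p-[160,95])*2.8).astype(int).tolist()),1,(0,0,255),-1)
cv2.imwrite("pics/crop1.png",big4)
E
```

```text
top px [[274.6000061035156, 183.89999389648438], [351.8999938964844, 227.3000030517578], [324.20001220703125, 278.20001220703125], [246.10000610351562, 233.89999389648438]] side px [[335.79998779296875, 201.89999389648438], [286.1000061035156, 237.5], [246.60000610351562, 216.5], [297.70001220703125, 184.60000610351562]]
[623.8 297.4] [629.  302.2] tri [array([627.2, 297.9,   8.7]), np.float64(5.9)]
[508. 103.] [508.8 102.5] tri [array([508.3, 103.1,  12.4]), np.float64(0.7)]
[381.1 177.8] [378.6 179.8] tri [array([379.9, 177.5,  10.2]), np.float64(2.2)]
[497.3 372.6] [496.4 380.5] tri [array([497.6, 373. ,   6.1]), np.float64(0.2)]
sides [147.2 226.3 147.3 226.8] [151.4 232.6 154.  233.1] [502.55975562 237.70870379]
caddy px [[219.60000610351562, 113.69999694824219], [256.6000061035156, 134.0], [218.1999969482422, 195.60000610351562], [182.0, 179.39999389648438]] [[823.7, 441.1], [766.2, 342.6], [602.1, 447.2], [647.2, 542.7]] [203.6 114.1 194.6 105.6]
edge [ 5.0029016e-01 -8.6585784e-01  5.2505981e+02  5.8568701e+02] res [0.0, 0.0, -1.0, -1.0, -0.0, 0.0, -2.0, 1.0, -1.0, -0.0, 0.0, 1.0, 1.0, -1.0, -0.0, 0.0, 1.0, 1.0, -1.0, -0.0, 0.0, 1.0, -1.0, -0.0, -0.0, 0.0, 1.0, -1.0, -0.0, 0.0, 1.0, 1.0, -1.0, -0.0, 0.0, 1.0, 1.0, -1.0, -0.0, 1.0, 1.0, 0.0, -0.0, -1.0, -1.0, 1.0, 0.0, -0.0, -1.0, -1.0, 1.0, 0.0, -0.0, -1.0, -1.0, 1.0, 0.0, -0.0, 2.0, 1.0, 1.0, 0.0, -0.0, 2.0, 1.0, 1.0, 0.0, -0.0, -0.0, -1.0, -1.0, 0.0, 0.0, -0.0, -1.0, -1.0, 1.0, 0.0, -0.0, -1.0, -1.0, 1.0, 0.0, -0.0, -1.0, -1.0, 1.0, 0.0, -0.0, -1.0, -1.0, 1.0, 2.0, 2.0]
```

View pics/crop1.png

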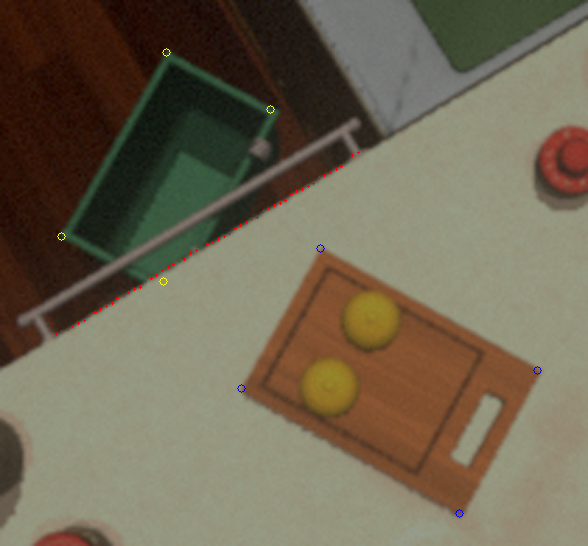

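The overlay raises a doubt. The caddy's apparent rim, at crop (166,52)-(61,236), isn't parallel to the rail, at (20,320)-(360,122). I'll look at the side view enlarged before relying on either one.

```bash
python3 - <<'E'
from h import *
T=Cam(np.load("top0.npz"));S=Cam(np.load("side0.npz"))
a=cv2.resize(cv2.convertScaleAbs(S.im[175:330,150:350],alpha=1.5,beta=15),None,fx=4,fy=3.75,interpolation=cv2.INTER_CUBIC)
cv2.imwrite("pics/crop2.png",a)
E
```

```text
(no output)
```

View pics/crop2.png

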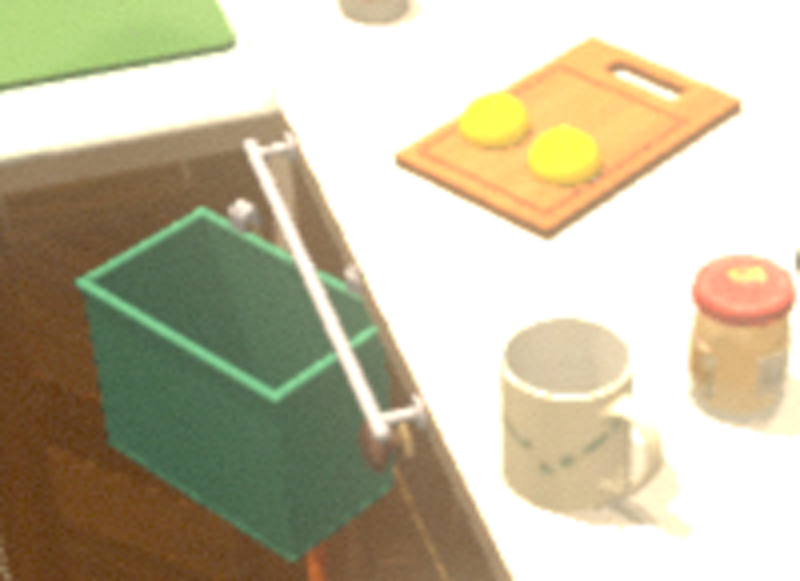

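The side crop shows the rail, from (250,145) to (380,430), following the worktop edge. The caddy's rim, (80,280)-(275,395)-(380,325), really is turned about 30° from it. I'll measure the rail and the rim by triangulation to settle which frame the caddy defines.

```bash
python3 - <<'E'
from h import *
T=Cam(np.load("top0.npz"));S=Cam(np.load("side0.npz"))
# hand-read pixels from the two crops: top=(x/2.8+160, y/2.8+95), side=(x/4+150, y/3.75+175)
t=lambda x,y:[x/2.8+160,y/2.8+95]; s=lambda x,y:[x/4+150,y/3.75+175]
pts={"rail_right":(t(355,124),s(251,146)),"rail_left":(t(22,320),s(381,430)),
"rim_far_right":(t(167,54),s(83,281)),"rim_far_left":(t(65,236),s(275,398)),"rim_near_right":(t(273,111),s(203,211)),
"hook":(t(260,150),s(241,212)),"slab_corner":(t(388,134),s(280,107)),"board_FR":(t(320,249),s(547,234))}
o=np.array([525.06,585.69]);l=np.array([.5003,-.8659]);n=np.array([.8659,.5003])
R={}
for k,(a,b) in pts.items():
    p,e=tri(T,a,S,b);R[k]=p;d=p[:2]-o;print(k,p.round(0),"gap",round(e,1),"n,t",(d@n).round(1),(d@l).round(1))
a=R["rail_right"]-R["rail_left"];print("rail len",np.linalg.norm(a),"dir",np.degrees(np.arctan2(a[1],a[0])))
print("top-only rail ends",[(((T.at(pts[k][0],-10)[0]-o)@n).round(1),((T.at(pts[k][0],-10)[0]-o)@l).round(1)) for k in("rail_left","rail_right")])
a=R["rim_far_right"]-R["rim_far_left"];print("rim len",np.linalg.norm(a),"dir",np.degrees(np.arctan2(a[1],a[0])))
E
```

```text
rail_right [748. 262. -21.] gap 0.4 n,t 30.9 391.3
rail_left [567. 577. -16.] gap 0.0 n,t 32.0 28.8
rim_far_right [821. 441. -31.] gap 2.8 n,t 183.7 273.5
rim_far_left [649. 540. -33.] gap 1.2 n,t 84.3 101.3
rim_near_right [764. 340. -32.] gap 2.4 n,t 83.7 331.9
hook [726. 353. -19.] gap 3.7 n,t 57.6 301.7
slab_corner [732. 232.  -1.] gap 1.2 n,t 2.3 409.5
board_FR [571. 295. -49.] gap 122.2 n,t -105.7 275.2
rail len 362.57181974391614 dir -60.15826013695147
top-only rail ends [(np.float64(30.8), np.float64(29.7)), (np.float64(28.9), np.float64(389.7))]
rim len 198.86724966825435 dir -29.98552686600058
```

The rail runs 362 mm along the edge at -60°, with the edge normal at 30°. The caddy's rim is 199 x 114 mm at z ≈ -32, with its x axis at 60°. Stepping back 96 mm from the mouth's middle along that axis lands on the edge to within 1 mm, at (658.5,357), so the caddy's own frame has yaw 60°. The board is at 59.2°, which fits "within 20°" of that frame, whereas 30° would not. I take the caddy's frame as O=(658.5,357), yaw 60°. The board then needs about -74 mm in y and +148 mm in x: a side push first, then a push on the near end.

I'll start by moving high to a spot beside the board's left long side.

arm_command --pt "8.5 -2 -1.8 0 0.02" --pt "8.5 -5 -4.4 0 0.04" --pt "8.5 -8 -7.1 0 0.06" --pt "8.5 -11 -9.8 0 0.08" --pt "8.5 -14 -12.4 0 0.1" --pt "8.5 -17 -15.1 0 0.12" --pt "8.5 -20 -17.8 0 0.14" --pt "8.5 -23 -20.4 0 0.16" --pt "8.5 -26 -23.1 0 0.18" --pt "8.5 -28.5 -25.3 0 0.2" --pt "8.5 -30 -26.7 0 0.22" --pt "8.5 -30.6 -27.2 0 0.229"

```text
t: 1.1
eef_pos: [411.6, 292.8, 250.0]
tool_rot: [0.262, 0.965, -0.001, 0.0]
wrist_force: [-1.1, 0.2, 0.5]
finger_gap: 85.0
grip_force: 0.0
```

```bash
cat >> h.py <<'E'
O=np.array([658.5,357.]);YB=60.
def deltas(x,y,z,yaw):
    """tool-frame shift (cm) and turn (rad) to TCP (x,y,z), tool y axis at yaw deg"""
    from scipy.spatial.transform import Rotation as Ro
    s=robot.observe();R=Ro.from_quat(s["tool_rot"]).as_matrix();p=np.array(s["eef_pos"])
    cur=np.degrees(np.arctan2(R[1,1],R[0,1]));
    print("t",s["t"],"tcp",p.round(1),"yaw",cur.round(2),"F",np.round(s["wrist_force"],1),"gap",round(s["finger_gap"],1))
    print("shift cm",(R.T@(np.array([x,y,z])-p)/10).round(2),"turn",round(np.radians((cur-yaw+180)%360-180),3))
def cad(p):
    a=np.radians(YB);d=np.atleast_2d(p)[:,:2]-O;return d@np.array([[np.cos(a),-np.sin(a)],[np.sin(a),np.cos(a)]])
def board(roi,name=None):
    T=Cam(robot.read_camera("top"));m=board_mask(T.im,roi);q=quad(m);w=T.at(q,12)
    L=[w[(i+1)%4]-w[i] for i in range(4)];i=int(np.argmax([np.linalg.norm(v) for v in L]));v=L[i]
    yaw=np.degrees(np.arctan2(v[1],v[0]));yaw=yaw if abs((yaw-60+180)%360-180)<90 else yaw+180
    c=w.mean(0);f=c+115*np.array([np.cos(np.radians(yaw)),np.sin(np.radians(yaw))])
    print("sides",[round(np.linalg.norm(v),1) for v in L],"centre",c.round(1),"yaw",round(yaw,1),"front in caddy",cad(f).round(1))
    if name: cv2.imwrite("pics/"+name,cv2.resize(T.im[80:340,130:450],None,fx=2,fy=2))
    return T,c,yaw
E
python3 -c "
from h import *
deltas(410,297,60,60)"
```

```text
t 1.1 tcp [411.6 292.8 250. ] yaw 59.63 F [-1.1  0.2  0.5] gap 85.0
shift cm [ 0.37  0.3  19.  ] turn -0.006
```

arm_command --pt "8.5 0.1 0.1 2 -0.003" --pt "8.5 0.2 0.2 5 -0.006" --pt "8.5 0.3 0.3 8 -0.006" --pt "8.5 0.3 0.3 11 -0.006" --pt "8.5 0.3 0.3 14 -0.006" --pt "8.5 0.3 0.3 17 -0.006" --pt "8.5 0.3 0.3 18.5 -0.006" --pt "8.5 0.3 0.3 19 -0.006" --pt "8.5 0.3 0.3 19 -0.006"

```text
t: 1.85
eef_pos: [407.9, 301.0, 58.8]
tool_rot: [0.256, 0.967, -0.001, -0.001]
wrist_force: [-0.3, 0.5, -0.7]
finger_gap: 84.8
grip_force: 0.0
```

```bash
python3 - <<'E'
from h import *
deltas(410,297,25,60)
S=robot.read_camera("side")
cv2.imwrite("pics/s1.png",cv2.resize(S["image"][150:300,230:430],None,fx=4,fy=4,interpolation=cv2.INTER_CUBIC))
E
```

```text
t 1.85 tcp [407.9 301.   58.8] yaw 60.38 F [-0.3  0.5 -0.7] gap 84.8
shift cm [-0.38 -0.23  3.38] turn 0.007
```

View pics/s1.png

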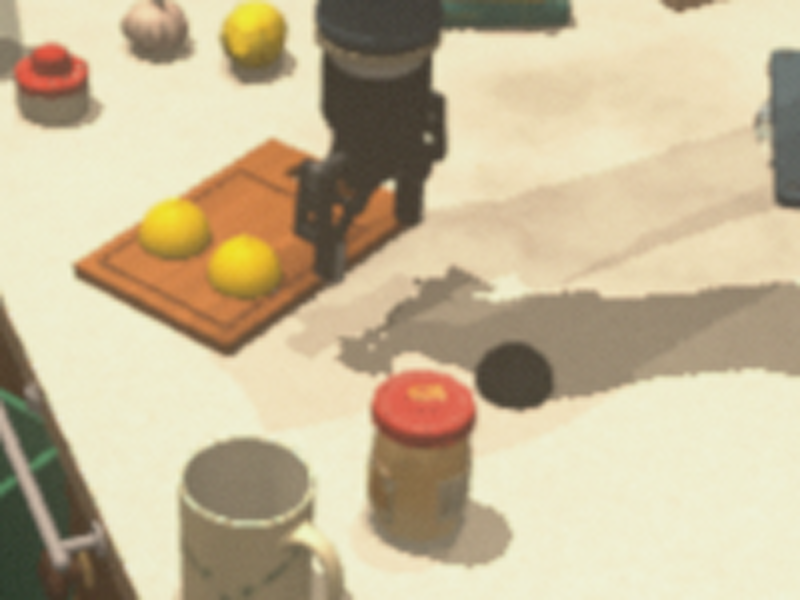

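The side crop shows both fingertips, at (330,275) and (410,220), above the worktop beside the board's left side. By coordinates they are 27 mm clear of it. I'll lower until the tips are level with the board's side.

arm_command --pt "8.5 -0.1 -0.1 1 0.003" --pt "8.5 -0.3 -0.2 2 0.006" --pt "8.5 -0.3 -0.2 3 0.006" --pt "8.5 -0.3 -0.2 3.4 0.006" --pt "8.5 -0.3 -0.2 3.4 0.006" --pt "8.5 -0.3 -0.2 3.4 0.006"

```text
t: 2.4
eef_pos: [410.3, 297.5, 25.7]
tool_rot: [0.259, 0.966, -0.0, -0.0]
wrist_force: [0.7, -0.8, 0.5]
finger_gap: 84.8
grip_force: 0.0
```

arm_command --pt "8.5 0 0 0.15 0" --pt "8.5 0 0 0.3 0" --pt "8.5 0 0 0.45 0" --pt "8.5 0 0 0.5 0" --pt "8.5 0 0 0.5 0"

```text
t: 2.82
eef_pos: [410.4, 297.6, 21.0]
tool_rot: [0.259, 0.966, -0.0, -0.0]
wrist_force: [-0.3, -0.2, 0.9]
finger_gap: 85.1
grip_force: 0.0
```

arm_command --pt "8.5 0 0 0.1 0" --pt "8.5 0 0 0.2 0" --pt "8.5 0 0 0.3 0" --pt "8.5 0 0 0.4 0" --pt "8.5 0 0 0.4 0"

```text
t: 3.23
eef_pos: [410.4, 297.5, 16.8]
tool_rot: [0.259, 0.966, -0.0, -0.0]
wrist_force: [0.4, 0.1, 0.0]
finger_gap: 84.5
grip_force: 0.0
```

There's no floor contact at TCP z = 16.8, so the open tips must sit only about 6 mm below the TCP. I'll go down to z ≈ 10.5.

arm_command --pt "8.5 0 0 0.15 0" --pt "8.5 0 0 0.3 0" --pt "8.5 0 0 0.45 0" --pt "8.5 0 0 0.6 0" --pt "8.5 0 0 0.6 0"

```text
t: 3.65
eef_pos: [410.3, 297.5, 10.7]
tool_rot: [0.259, 0.966, -0.0, -0.0]
wrist_force: [-0.3, 0.2, -0.4]
finger_gap: 84.6
grip_force: 0.0
```

arm_command --pt "8.5 -0.2 0 0 0" --pt "8.5 -0.6 0 0 0" --pt "8.5 -1.0 0 0 0" --pt "8.5 -1.4 0 0 0" --pt "8.5 -1.7 0 0 0" --pt "8.5 -1.9 0 0 0" --pt "8.5 -2.1 0 0 0" --pt "8.5 -2.3 0 0 0" --pt "8.5 -2.5 0 0 0" --pt "8.5 -2.7 0 0 0" --pt "8.5 -2.9 0 0 0" --pt "8.5 -3.1 0 0 0"

```text
t: 4.65
eef_pos: [436.5, 282.3, 10.9]
tool_rot: [0.259, 0.966, -0.0, -0.001]
wrist_force: [-2.8, 1.5, 0.6]
finger_gap: 85.2
grip_force: 2.0
```

```bash
python3 - <<'E'
from h import *
deltas(410,297,10.7,60)
board((235,150,385,285),"t1.png")
E
```

```text
t 4.65 tcp [436.5 282.3  10.9] yaw 60.04 F [-2.8  1.5  0.6] gap 85.2
shift cm [ 3.03 -0.05  0.03] turn 0.001
sides [np.float64(226.3), np.float64(94.1), np.float64(234.7), np.float64(156.4)] centre [516.1 230.4] yaw 75.1 front in caddy [[-69.8  90.1]]
```

View pics/t1.png

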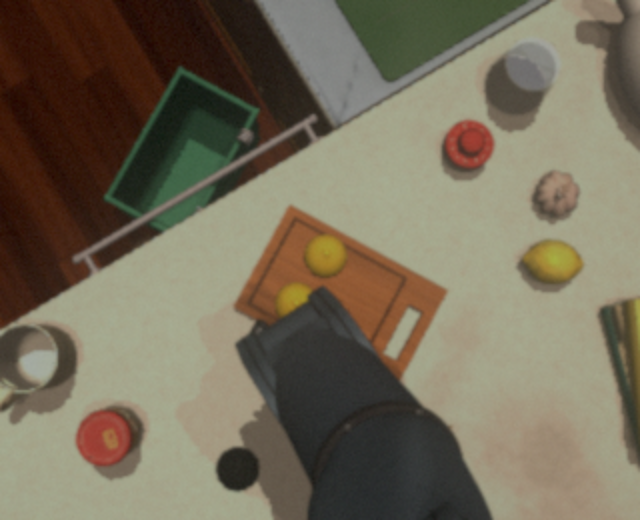

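The crop shows the gripper against the board's left long side, with a push of about 3.2 N. Board, mug, jar and both halves look undisturbed. Contact came where the images put the board, so I'll go on with the side push.

arm_command --pt "8.5 -0.2 0 0 0" --pt "8.5 -0.45 0 0 0" --pt "8.5 -0.7 0 0 0" --pt "8.5 -1.0 0 0 0" --pt "8.5 -1.3 0 0 0" --pt "8.5 -1.6 0 0 0" --pt "8.5 -1.9 0 0 0" --pt "8.5 -2.2 0 0 0" --pt "8.5 -2.5 0 0 0" --pt "8.5 -2.8 0 0 0" --pt "8.5 -3.1 0 0 0" --pt "8.5 -3.4 0 0 0"

```text
t: 5.7
eef_pos: [467.0, 264.9, 11.0]
tool_rot: [0.259, 0.966, -0.0, 0.0]
wrist_force: [-2.1, 1.5, -1.1]
finger_gap: 84.6
grip_force: 1.3
```

arm_command --pt "8.5 -0.3 0 0 0" --pt "8.5 -0.6 0 0 0" --pt "8.5 -0.9 0 0 0" --pt "8.5 -1.2 0 0 0" --pt "8.5 -1.5 0 0 0" --pt "8.5 -1.8 0 0 0" --pt "8.5 -2.1 0 0 0" --pt "8.5 -2.4 0 0 0" --pt "8.5 -2.65 0 0 0" --pt "8.5 -2.85 0 0 0" --pt "8.5 -3.0 0 0 0" --pt "8.5 -3.0 0 0 0"

```text
t: 6.7
eef_pos: [493.1, 249.8, 11.0]
tool_rot: [0.259, 0.966, 0.0, 0.0]
wrist_force: [-0.5, 0.3, -0.8]
finger_gap: 84.8
grip_force: 0.2
```

```bash
python3 - <<'E'
from h import *
deltas(495,250,10.7,60)
T=Cam(robot.read_camera("top"))
m=board_mask(T.im,(235,130,400,285))
c=max(cv2.findContours(m.astype(np.uint8),cv2.RETR_EXTERNAL,cv2.CHAIN_APPROX_NONE)[0],key=cv2.contourArea)[:,0]
w=cad(T.at(c,12));x,y=w.T   # right side & front line in the caddy frame
k=(y<np.percentile(y,1)+25)&(x>np.percentile(x,2)+30)&(x<np.percentile(x,98)-30)
# right side: lowest y per x bin ; front: highest x per y bin
def env(a,b,lo,hi,f): return np.array([(s,f(b[(a>=s)&(a<s+5)])) for s in np.arange(lo,hi,5) if ((a>=s)&(a<s+5)).any()])
e=env(x,y,x.min()+30,x.max()-25,np.min);p=np.polyfit(*e.T,1);print("right side y at mid",np.polyval(p,(x.min()+x.max())/2),"slope deg",np.degrees(p[0]),"x range",x.min(),x.max())
e=env(y,x,y.min()+25,y.min()+100,np.max);p=np.polyfit(*e.T,1);print("front x",np.polyval(p,y.min()+75),"slope deg",np.degrees(p[0]))
E
```

```text
t 6.7 tcp [493.1 249.8  11. ] yaw 59.97 F [-0.5  0.3 -0.8] gap 84.8
shift cm [-0.15  0.11  0.03] turn -0.001
right side y at mid -68.54230506899026 slope deg -0.04225279515560403 x range -295.1952591234986 -66.21255436508585
front x -67.14831409309821 slope deg -0.4664940566951701
```

The board is now square at yaw 60° ±0.5°, about 4-5 mm off the centre line. I'll nudge it a bit more, back off and rise.

arm_command --pt "8.5 -0.15 0 0 0" --pt "8.5 -0.3 0 0 0" --pt "8.5 -0.45 0 0 0" --pt "8.5 -0.5 0 0 0" --pt "8.5 -0.3 0 0 0" --pt "8.5 0.4 0 0 0" --pt "8.5 1.5 0 0 0" --pt "8.5 2.5 0 -2 0" --pt "8.5 2.5 0 -5 0" --pt "8.5 2.5 0 -8 0" --pt "8.5 2.5 0 -10 0" --pt "8.5 2.5 0 -10 0"

```text
t: 7.75
eef_pos: [472.0, 264.2, 114.9]
tool_rot: [0.259, 0.966, 0.002, 0.002]
wrist_force: [0.8, -0.7, 0.1]
finger_gap: 84.8
grip_force: 0.0
```

```bash
python3 - <<'E'
from h import *
# near end push start: caddy-frame x=-185-115-11-25 , y=0
a=np.radians(60);p=O+(-69-230-11-30)*np.array([np.cos(a),np.sin(a)]);print(p,np.hypot(*p))
deltas(p[0],p[1],110,150)
E
```

```text
[488.5         62.55136271] 492.4885003503023
t 7.75 tcp [472.  264.2 114.9] yaw 60.02 F [ 0.8 -0.7  0.1] gap 84.8
shift cm [-11.5  -16.64   0.43] turn -1.57
```

arm_command --pt "8.5 -0.5 -1 0 -0.12" --pt "8.5 -1.5 -2.5 0 -0.24" --pt "8.5 -2.7 -4 0 -0.36" --pt "8.5 -3.8 -5.5 0 -0.48" --pt "8.5 -4.9 -7 0 -0.6" --pt "8.5 -6 -8.6 0 -0.72" --pt "8.5 -7 -10.2 0 -0.84" --pt "8.5 -8 -11.8 0 -0.96" --pt "8.5 -9 -13.3 0 -1.08" --pt "8.5 -10 -14.7 0 -1.2" --pt "8.5 -11 -16 0 -1.32" --pt "8.5 -11.5 -16.6 0 -1.44"

```text
t: 8.75
eef_pos: [486.9, 59.5, 110.5]
tool_rot: [-0.444, 0.896, -0.0, -0.001]
wrist_force: [-0.4, 0.8, -0.4]
finger_gap: 85.6
grip_force: 0.0
```

```bash
python3 - <<'E'
from h import *
deltas(488.5,62.5,40,150)
board((235,130,400,285),"t2.png")
E
```

```text
t 8.75 tcp [486.9  59.5 110.5] yaw 142.75 F [-0.4  0.8 -0.4] gap 85.6
shift cm [-0.34  0.05  7.04] turn -0.127
sides [np.float64(227.4), np.float64(147.8), np.float64(226.1), np.float64(147.4)] centre [567.2 201.1] yaw 60.1 front in caddy [[-65.7   1.2]]
```

View pics/t2.png

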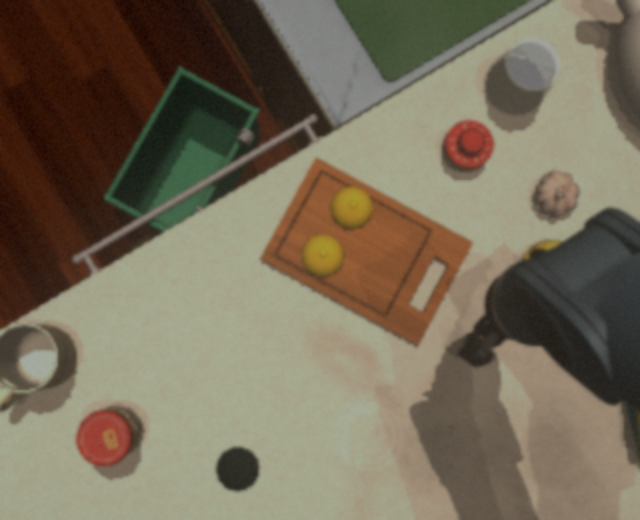

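The board is unobstructed here: yaw 60.1°, y = +1 mm, front at x = -66 mm, with the halves at (351,207) and (322,255). I'll check the whole lemon, at crop (552,262), against the right finger before going down.

```bash
python3 - <<'E'
from h import *
T=Cam(np.load("top0.npz"));S=Cam(np.load("side0.npz"))
m=cv2.inRange(cv2.cvtColor(T.im,cv2.COLOR_BGR2HSV),(20,120,90),(35,255,255));r=np.zeros_like(m);r[190:230,380:430]=1
p=np.argwhere(big(m*r>0))[:,::-1];w=cad(T.at(p,28));print("lemon caddy frame x",w[:,0].min(),w[:,0].max(),"y",w[:,1].min(),w[:,1].max(),T.at(p.mean(0),28))
s=robot.observe();print(cad(s["eef_pos"]))
E
```

```text
lemon caddy frame x -427.53717279133343 -359.41971022104576 y -125.48713878271481 -73.58478303956622 [[547.18402145 -33.85054577]]
[[-344.25830236   -0.82787097]]
```

```bash
python3 -c "
from h import *
deltas(493.5,71.2,11,150)"
```

```text
t 8.8 tcp [487.1  58.4 110.4] yaw 143.16 F [-0.5 -1.6 -0. ] gap 85.0
shift cm [-1.42  0.25  9.93] turn -0.119
```

arm_command --pt "8.5 -0.4 0.1 0 -0.06" --pt "8.5 -0.9 0.2 0 -0.119" --pt "8.5 -1.3 0.3 1 -0.119" --pt "8.5 -1.4 0.3 3 -0.119" --pt "8.5 -1.4 0.3 5 -0.119" --pt "8.5 -1.4 0.3 7 -0.119" --pt "8.5 -1.4 0.3 8.2 -0.119" --pt "8.5 -1.4 0.3 9 -0.119" --pt "8.5 -1.4 0.3 9.5 -0.119" --pt "8.5 -1.4 0.3 9.9 -0.119" --pt "8.5 -1.4 0.3 9.9 -0.119"

```text
t: 9.72
eef_pos: [493.5, 74.6, 11.5]
tool_rot: [-0.495, 0.869, 0.0, -0.0]
wrist_force: [0.6, 0.1, -0.3]
finger_gap: 84.9
grip_force: 0.0
```

```bash
python3 -c "
from h import *
a=np.radians(60);p=O+(77-230-11)*np.array([np.cos(a),np.sin(a)])
deltas(p[0],p[1],10.7,150);print(cad(robot.observe()['eef_pos']))"
```

```text
t 9.7167 tcp [493.5  74.6  11.5] yaw 149.28 F [ 0.6  0.1 -0.3] gap 84.9
shift cm [-16.31   0.03   0.08] turn -0.012
[[-327.06675973    1.7072286 ]]
```

arm_command --pt "8.5 -0.3 0 0 -0.006" --pt "8.5 -0.8 0 0 -0.012" --pt "8.5 -1.2 0 0 -0.012" --pt "8.5 -1.5 0 0.05 -0.012" --pt "8.5 -1.7 0 0.05 -0.012" --pt "8.5 -1.9 0 0.05 -0.012" --pt "8.5 -2.1 0 0.05 -0.012" --pt "8.5 -2.3 0 0.05 -0.012" --pt "8.5 -2.6 0 0.05 -0.012" --pt "8.5 -2.9 0 0.05 -0.012" --pt "8.5 -3.2 0 0.05 -0.012" --pt "8.5 -3.5 0 0.05 -0.012"

```text
t: 10.72
eef_pos: [510.3, 102.4, 11.4]
tool_rot: [-0.499, 0.866, -0.001, -0.002]
wrist_force: [-3.4, -5.8, 6.4]
finger_gap: 84.8
grip_force: 3.4
```

arm_command --pt "8.5 -0.3 0 0 0" --pt "8.5 -0.6 0 0 0" --pt "8.5 -0.9 0 0 0" --pt "8.5 -1.2 0 0 0" --pt "8.5 -1.5 0 0 0" --pt "8.5 -1.8 0 0 0" --pt "8.5 -2.1 0 0 0" --pt "8.5 -2.4 0 0 0" --pt "8.5 -2.7 0 0 0" --pt "8.5 -3.0 0 0 0" --pt "8.5 -3.3 0 0 0" --pt "8.5 -3.6 0 0 0"

```text
t: 11.72
eef_pos: [528.4, 133.4, 11.4]
tool_rot: [-0.499, 0.866, -0.001, -0.002]
wrist_force: [-4.4, -5.9, 6.1]
finger_gap: 85.0
grip_force: 3.6
```

```bash
python3 -c "
from h import *
a=np.radians(60);p=O+(77-230-11)*np.array([np.cos(a),np.sin(a)])
deltas(p[0],p[1],10.7,150);print(cad(robot.observe()['eef_pos']))
T=Cam(robot.read_camera('top'));cv2.imwrite('pics/t3.png',cv2.resize(T.im[80:340,130:450],None,fx=2,fy=2))"
```

```text
t 11.7167 tcp [528.4 133.4  11.4] yaw 149.91 F [-4.4 -5.9  6.1] gap 85.0
shift cm [-9.47 -0.07  0.03] turn -0.002
[[-258.6587809     0.86441186]]
```

View pics/t3.png

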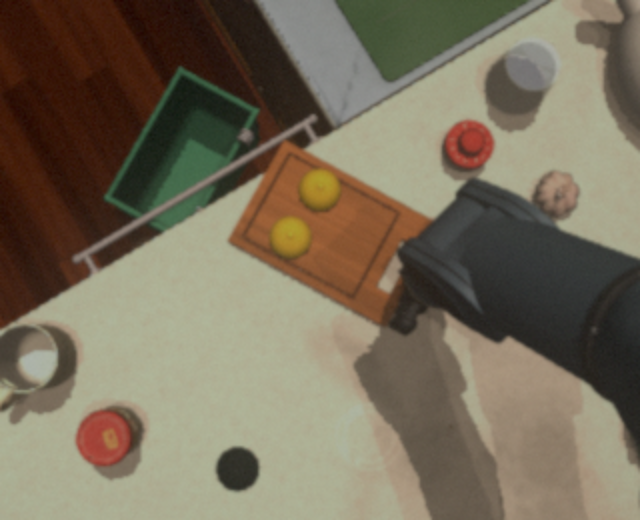

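The crop shows the board sliding square, its far end at (287,141)-(230,240) and the halves unmoved at (320,189) and (290,237). I'll go on about 82 mm, a touch higher, then measure.

arm_command --pt "8.5 -0.3 0 -0.05 0" --pt "8.5 -0.6 0 -0.05 0" --pt "8.5 -0.9 0 -0.05 0" --pt "8.5 -1.2 0 -0.05 0" --pt "8.5 -1.5 0 -0.05 0" --pt "8.5 -1.8 0 -0.05 0" --pt "8.5 -2.1 0 -0.05 0" --pt "8.5 -2.4 0 -0.05 0" --pt "8.5 -2.7 0 -0.05 0" --pt "8.5 -3.0 0 -0.05 0" --pt "8.5 -3.3 0 -0.05 0" --pt "8.5 -3.6 0 -0.05 0"

```text
t: 12.77
eef_pos: [547.7, 167.0, 12.0]
tool_rot: [-0.5, 0.866, -0.0, 0.0]
wrist_force: [-1.1, -2.2, -0.8]
finger_gap: 84.4
grip_force: 1.1
```

arm_command --pt "8.5 -0.3 0 0 0" --pt "8.5 -0.6 0 0 0" --pt "8.5 -0.9 0 0 0" --pt "8.5 -1.2 0 0 0" --pt "8.5 -1.5 0 0 0" --pt "8.5 -1.8 0 0 0" --pt "8.5 -2.1 0 0 0" --pt "8.5 -2.4 0 0 0" --pt "8.5 -2.7 0 0 0" --pt "8.5 -3.0 0 0 0" --pt "8.5 -3.3 0 0 0" --pt "8.5 -3.6 0 0 0"

```text
t: 13.77
eef_pos: [565.7, 198.1, 12.0]
tool_rot: [-0.5, 0.866, -0.0, -0.0]
wrist_force: [-1.6, -1.9, -0.9]
finger_gap: 84.8
grip_force: 1.3
```

```bash
python3 -c "
from h import *
a=np.radians(60);p=O+(77-230-11)*np.array([np.cos(a),np.sin(a)])
deltas(p[0],p[1],11.4,150);print(cad(robot.observe()['eef_pos']))"
```

```text
t 13.7667 tcp [565.7 198.1  12. ] yaw 150.0 F [-1.6 -1.9 -0.9] gap 84.8
shift cm [-2.   -0.09  0.06] turn 0.0
[[-183.97729678    0.93640563]]
```

arm_command --pt "8.5 -0.3 0 0 0" --pt "8.5 -0.6 0 0 0" --pt "8.5 -0.9 0 0 0" --pt "8.5 -1.2 0 0 0" --pt "8.5 -1.5 0 0 0" --pt "8.5 -1.75 0 0 0" --pt "8.5 -1.9 0 0 0" --pt "8.5 -2.0 0 0 0" --pt "8.5 -2.0 0 0 0" --pt "8.5 -1.6 0 0 0" --pt "8.5 -0.9 0 0 0" --pt "8.5 0 0 0 0"

```text
t: 14.77
eef_pos: [565.6, 198.1, 12.2]
tool_rot: [-0.5, 0.866, 0.0, 0.001]
wrist_force: [-0.8, -0.1, -0.0]
finger_gap: 85.0
grip_force: 0.0
```

arm_command --pt "0 0.5 0 -1 0" --pt "0 1 0 -3 0" --pt "0 1 0 -6 0" --pt "0 1 0 -9 0" --pt "0 1 0 -12 0" --pt "0 1 0 -14 0" --pt "0 1 0 -14 0" --pt "0 1 0 -14 0"

```text
t: 15.43
eef_pos: [561.1, 188.8, 153.9]
tool_rot: [-0.5, 0.866, -0.0, 0.002]
wrist_force: [-0.2, -0.5, -1.2]
finger_gap: 0.1
grip_force: 0.0
```

```bash
python3 - <<'E'
from h import *
T,c,yaw=board((200,90,370,270),"t4.png")
S=Cam(robot.read_camera("side"))
a=np.radians(yaw);u=np.array([np.cos(a),np.sin(a)])
p=c-55*u;deltas(p[0],p[1],60,150)
E
```

```text
sides [np.float64(122.9), np.float64(238.9), np.float64(177.0), np.float64(190.3)] centre [633.5 317.7] yaw 60.0 front in caddy [[68.4  2. ]]
t 15.5333 tcp [560.1 188.5 151.8] yaw 149.98 F [ 0.1  0.1 -0.3] gap -0.1
shift cm [-9.36  0.11  9.17] turn -0.0
```

View pics/t4.png

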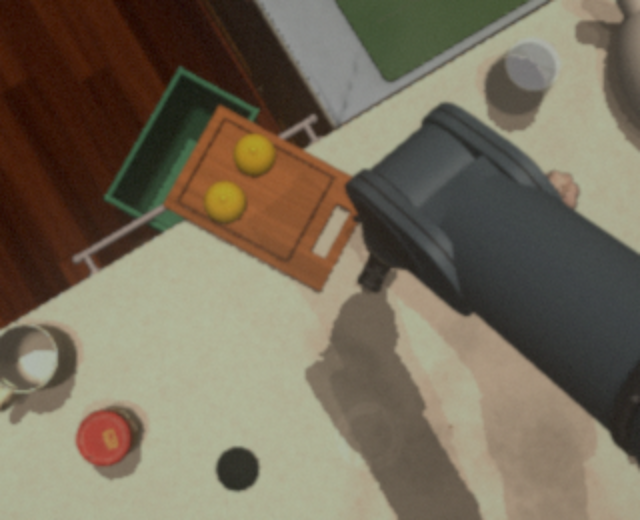

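The crop shows the far end at (220,105)-(166,203) over the caddy, with both halves on the board at (254,155) and (225,201). The mask picked up brown floor, so I'll take the front corners from these pixels.

```bash
python3 - <<'E'
from h import *
T=Cam(robot.read_camera("top"))
q=np.array([[220,105],[166,203],[321,291]])/2+[130,80]
w=T.at(q,12);print(w.round(0),cad(w).round(1),"sides",np.linalg.norm(np.diff(w,axis=0),axis=1))
f=cad(w[:2]).mean(0);print("front",f,"angle",np.degrees(np.arctan2(*(cad(w[:2])[0]-cad(w[:2])[1])[[0,1]])))
rim=T.at(np.array([[183,68],[106,198],[259,110]])/2+[130,80],-30);print("rim",cad(rim).round(1))
E
```

```text
[[760. 384.]
 [633. 455.]
 [516. 259.]] [[  74.   -74.2]
 [  72.2   70.8]
 [-155.7   74.5]] sides [145.03342589 227.97867536]
front [73.09109615 -1.72073954] angle 179.2970745706632
rim [[ 150.6 -102.8]
 [ 153.4  100.3]
 [  33.3 -101.7]]
```

The front is at about 73-77 mm, y ≈ -2 to +1, and square within 1°, so it is placed. Next I press with closed fingers at board x ≈ -45 mm, where the worktop supports it: about 72 mm inside the edge.

arm_command --pt "0 -1.5 0 0 0" --pt "0 -4 0 1 0" --pt "0 -6.5 0 3 0" --pt "0 -9 0 5 0" --pt "0 -10.5 0.1 7 0" --pt "0 -11 0.1 9 0" --pt "0 -11 0.1 10.5 0" --pt "0 -11 0.1 11.2 0" --pt "0 -11 0.1 11.2 0" --pt "0 -11 0.1 11.2 0"

```text
t: 16.42
eef_pos: [614.4, 284.5, 39.6]
tool_rot: [-0.5, 0.866, -0.0, -0.001]
wrist_force: [0.5, -0.1, -0.3]
finger_gap: 0.2
grip_force: 0.0
```

```bash
python3 -c "
from h import *
deltas(616,283.4,31,150);print(cad(robot.observe()['eef_pos']))"
```

```text
t 16.4167 tcp [614.4 284.5  39.6] yaw 149.99 F [ 0.5 -0.1 -0.3] gap 0.2
shift cm [ 0.02 -0.2   0.86] turn -0.0
[[-84.80918342   1.97094671]]
```

arm_command --pt "0 0 0 0.3 0" --pt "0 0 0 0.6 0" --pt "0 0 0 0.75 0" --pt "0 0 0 0.85 0" --pt "0 0 0 0.9 0" --pt "0 0 0 0.9 0"

```text
t: 16.92
eef_pos: [614.7, 285.0, 31.1]
tool_rot: [-0.5, 0.866, 0.0, 0.0]
wrist_force: [0.6, -0.1, -0.6]
finger_gap: -0.2
grip_force: 0.0
```

arm_command --pt "0 0 0 0.05 0" --pt "0 0 0 0.1 0" --pt "0 0 0 0.15 0" --pt "0 0 0 0.15 0"

```text
t: 17.25
eef_pos: [614.8, 285.0, 30.9]
tool_rot: [-0.5, 0.866, -0.0, 0.0]
wrist_force: [-3.0, -1.4, 13.0]
finger_gap: -0.3
grip_force: 6.1
```

arm_command --pt "0 0 0 0.05 0" --pt "0 0 0 0.05 0" --pt "0 0 0 0.05 0" --pt "0 0 0 0.05 0" --pt "0 0 0 0.05 0" --pt "0 0 0 0.05 0"

```text
t: 17.75
eef_pos: [614.8, 285.0, 30.9]
tool_rot: [-0.5, 0.866, -0.0, 0.0]
wrist_force: [-5.0, -3.1, 15.9]
finger_gap: 0.1
grip_force: 8.2
```

```bash
python3 - <<'E'
from h import *
deltas(616,283.4,31,150)
T=Cam(robot.read_camera("top"));S=Cam(robot.read_camera("side"))
a=cv2.resize(T.im[100:250,190:360],(400,353));b=cv2.resize(S.im[170:320,160:330],(400,353))
cv2.imwrite("pics/end.png",np.hstack([a,b]))
E
```

```text
t 17.75 tcp [614.8 285.   30.9] yaw 150.0 F [-5.  -3.1 15.9] gap 0.1
shift cm [ 0.08 -0.18 -0.01] turn -0.0
```

View pics/end.png

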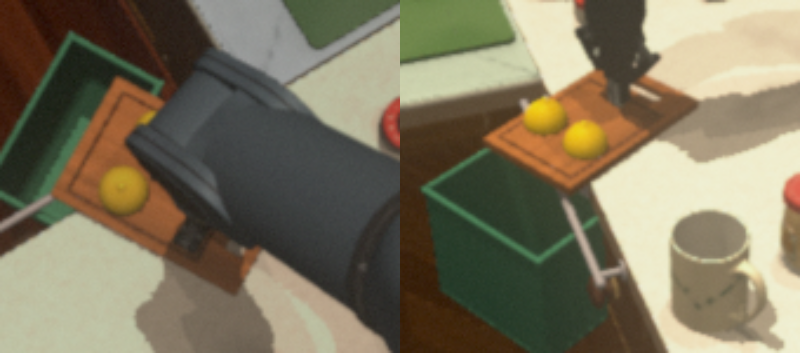

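Both views show the board flat, in line with the caddy and overhanging its mouth. The halves are in place (side panel (545,115) and (585,140)), and the fingertips press the near half at about 16 N. Handing in.

```bash
python3 -c "
from bench import robot
print(robot.finish_job())"
```

```text
the job is handed in; nothing more can be done
None
```

I handed the job in with the board's far end about 75 mm out over the caddy, both halves on it and the fingertips pressing at about 16 N, no result shown; the caddy hangs turned about 30° from the rail, so I lined the board up with the caddy, not square to the edge you asked for.

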